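# Set up the stress viewer: lay the sample block down and set the polariser to 45 degrees

### The arm

A 6-joint arm with a two-finger parallel gripper is mounted at the origin on the work surface. World frame = base frame: x ahead of the robot, y to its left, z up, the work surface at z = 0. Lengths are in mm, angles in rad, forces in N, time in s.
With the tool pointing down it reaches from about 325 to 1000 mm from the base axis. Payload 5.1 kg.
Tool frame: the origin (TCP) lies at the centre of the arm's flange, where the gripper is bolted on; the fingertips stand 173 mm ahead of it and the grasp point (between the pads) lies r.grasp_offset ahead of it (r.grasp_offset is the distance from the TCP to the grasp point, in mm); z points along the fingers, y is the line along which they close (so a half turn about z gives the same grasp; the last joint's range is limited). The gripper opens to 85 mm and grips with 20 to 120 N. Pads are 22 mm wide; open, the fingers measure 114 mm over their backs; the gripper's body (76 mm by 85 mm) begins 54 mm behind the grasp point. The pads swing forward as they close: fully open they stand 13 mm farther back than shut.
Start: joints at [1.134, 0.124, 1.65, -0, 1.367, -0.083], TCP at [225.223, 609.722, 404.722] pointing down, gripper open.
Joint ranges: [-2.61, 2.61], [-1.02, 2.33], [0.03, 2.71], [-1.35, 4.49], [0.32, 2.68], [-2.91, 2.91]. Speed limits (rad/s): [2.57, 2.57, 3.14, 3.14, 3.14, 3.14].

### API

Orientations are given as a unit quaternion [w, x, y, z].
In Python, from cell import r gives the robot as it stands.
- The arm moves only by the tool step_arm, never from a script. Its argument "series" is a list of rows, each an object of numbers: "ax", "ay", "az": the turn, a rotation vector about the world's x, y, z in rad; "x", "y", "z": the shift along the world's x, y, z in cm; "hand": the finger opening in cm, from 0 to 8.54. A call has 1 to 10 rows; each row shifts and turns the commanded pose from where the row before left it; what a row does not reach is not made up. A row lasts 1/12 s, in which the tool goes at most 41.7 mm and 7.16 degrees, less where a joint would pass 70% of its speed; a pose out of reach is approached as far as the arm can. A call is refused whole if a number of a shift passes 4.17 or a number of a turn 0.125, either way. A call with a gripper value outside its range is refused whole. The fingers move at their own pace and stop on an object; the grip force is fixed at half the most. Time passes only in rows, so rows that do not move let the fingers close. It gives the time, the measured TCP pose, the force, the opening and the grip force at its end, in the units of the state.
- r.sense(): the state, without advancing time (a new reading comes with each control period).
- r.grab_frame(name): name is "scene" or "side" or "wrist"; returns the picture (400x640x3 uint8, red, green, blue); there is no depth.
- r.camera_info(name): a dict with "fx", "fy", "cx", "cy" (pixels), "world_to_cam" (4x4, takes a point from world to camera coordinates); the wrist camera has in their place "tool_from_camera" (4x4, takes a point from camera to tool coordinates, whose origin is the TCP and whose axes are the flange's). Camera axes: x right, y down, z forward; pixel columns grow to the right and rows downward; lengths in mm; the calibration is good to about 2 mm. A picture is of the moment at which its call begins: read the wrist's pose just before it. camera_info takes no time and is no camera call.
- r.close_job(): hands the job in; it is judged then, once.
The state is a dict: "t": time; "joint_positions": joint angles; "dq": joint speeds; "effort": joint torques, N m; "tcp_pos": TCP position; "tcp_rot": TCP orientation; "ft_force": force on the tool from outside, world axes, zero at the start; "moment": the same for the moment, N m; "grip_width": finger opening in mm; "grasp_force": force on a finger pad.
Only numpy, scipy, OpenCV 4.12 (cv2) and the standard library are available. Lean on these libraries where they do the work, as an engineer would, in place of code of your own. Each camera call takes 0.05 s, during which the arm holds its last target. There are 200 camera calls.

### The job

Get the stress viewer ready: tip the tall amber block over the step so that it lies flat on its side on the raised white-panelled part of the viewing bed, and turn the black polariser ring until its scale reads 45 degrees at the index line. Do not disturb the other things on the bench.

Things in the scene. Friction and masses are not known exactly. Their poses are not given: they have to be found in the camera images.
- mount: Fixed grey round housing of the rotary polariser mount, screwed to the bench, 196 mm dia at the foot, 190 mm dia above, rim top 46 mm above the bench. Origin: centre of its underside. Its +x axis points from its centre to the black index line on the rim.
- mount_centre (a point): The vertical turning axis of the ring, at the ring's flat top face, 50 mm above the bench.
- index_line (a point): Outer end of the fixed black index line (radial, on the housing's rim just outside the ring, 46 mm above the bench, 95 mm from the turning axis).
- zero_line (a point): Outer end of the scale's zero line on the ring, 81 mm from the turning axis, 50 mm above the bench. White scale lines at the ring's edge cover one half only: from zero counter-clockwise (seen from above) to 180 degrees; thin 15 mm ones every 15 degrees, thick 30 mm ones every 45 degrees; the zero line has a round white dot at its inner end.
- ring (a joint): Reading of the scale at the index line, rad (0 = zero line at the index; 45 degrees = 0.785). Grows as the ring turns clockwise seen from above; travel -0.3 to 3.3; starts above 1.3. The ring is a black disc, 164 mm dia, lying flat, top face 50 mm above the bench, turning about the vertical. Friction about 0.08 N m (1.3 N at the post): it stays where it is left.
- post_top (a point): Centre of the top end of the ring's thumb post: a steel pin, 12 mm dia, standing 30 mm up from the ring's top face (50 to 80 mm above the bench), 64 mm from the turning axis, in the half without scale: 90 degrees clockwise from the zero line seen from above. It turns with the ring and may be pushed or gripped.
- bed: Fixed aluminium viewing bed, 200 (x) x 120 (y) mm. Origin: centre of its underside, on the bench. A low ledge, top 12 mm above the bench, from x = -100 to -40 mm; the rest, x = -40 to +100 mm, is the raised bed, top 20 mm up, with a white panel. The 8 mm step at x = -40 faces -x: a stop for the block's foot. +x points from ledge to raised bed.
- block_centre (a point): Centre (half-way up) of the tall loose amber plastic block, 45 x 45 x 110 mm tall, 0.17 to 0.34 kg. It starts upright on the ledge, foot 1 to 7 mm from the step, square to the bed within 5 degrees. z axis: along its length. Pushed near its top towards the bed's +x, its foot butts the step and it tips over onto the raised bed.
- jar_centre (a point): Small amber jar with white cap, 46 dia x 60 high mm, loose bystander; this point: its centre, half-way up.
- dish_centre (a point): Clear covered dish, 90 dia x 18 high mm, loose bystander; this point: its centre, half-way up.
- short_block_centre (a point): Short amber plastic block, 45 x 45 x 50 high mm, loose bystander; this point: its centre, half-way up.
- wash_bottle_centre (a point): White bottle, 60 dia x 150 high mm, loose bystander; this point: its centre, half-way up.
- beaker_centre (a point): Glass beaker, 70 dia x 85 high mm, loose bystander; this point: its centre, half-way up.
- collar_centre (a point): Aluminium spare collar, 60 dia x 16 high mm, loose bystander; this point: its centre, half-way up.
- tray_centre (a point): Steel tray, 160 x 100 x 30 high mm, loose bystander; this point: its centre, half-way up.

How it is judged (in metres and radians):
At the end, for the whole second after the job is handed in: Ring at 45 degrees within 4 (0.07 rad), still; tall block lying flat (within 4 degrees) on a long side on the raised bed: centre 37 to 48 mm above the bench, -30 to +45 mm along the bed's x and within 37 mm across, from the bed's origin; other things within 30 mm of their starts (value of joint ring between 0.715 and 0.855 rad and velocity of joint ring between -0.02 and 0.02 rad/s and angle between block_centre's own z axis and vertical between 1.5 and 1.64 rad and x of block_centre in the frame of bed between -0.03 and 0.045 m and y of block_centre in the frame of bed between -0.037 and 0.037 m and z of block_centre in the frame of bed between 0.037 and 0.048 m); the robot touches nothing.
It fails at once if a bystander is moved by more than 30 mm (distance of any of jar_centre, dish_centre, short_block_centre, wash_bottle_centre, beaker_centre, collar_centre, tray_centre from where it was at the start of the episode above 0.03 m).
It also fails if it takes over 48 s, if anything falls off the work surface, if the arm or the gripper's body presses on something with over 40 N, if the wrist force passes 120 N, or if a joint passes its speed limit or range.

## Working session

There is one attempt and no reset: what is moved stays moved. The work goes in short steps, Python scripts to look and compute and a tool call to move; the robot and the scene stay as the last step left them, time stands still between calls to the robot, and variables do not carry over. Pictures are saved under pics/ and viewed, at most 10 in all, crops included, and the job is handed in when it is done.

Besides the shell and the picture viewer there is one more tool, called after "Request:" by a JSON object that holds its "op" and its "data", one argument or row to a line. step_arm: Moves the arm, as the interface text tells. Its arguments: {"type":"object","properties":{"series":{"type":"array","items":{"type":"object","properties":{"ax":{"type":"number"},"ay":{"type":"number"},"az":{"type":"number"},"x":{"type":"number"},"y":{"type":"number"},"z":{"type":"number"},"hand":{"type":"number"}}}}},"required":["series"]}

```bash
mkdir -p pics; ls
python3 - <<'E'
from cell import r
import cv2
s=r.sense();print(s,r.grasp_offset)
for n in("scene","side"):
    cv2.imwrite(f"pics/{n}0.png",r.grab_frame(n)[:,:,::-1]);print(r.camera_info(n))
print(r.camera_info("wrist"))
E
```

```text
pics
{'t': 0.0, 'joint_positions': array([ 1.13439781e+00,  1.24482404e-01,  1.65170196e+00, -1.52679366e-05,
        1.36751549e+00, -8.26187154e-02]), 'dq': array([-8.54595008e-05,  7.64888082e-04,  6.16303296e-04,  7.91465259e-04,
        8.04810645e-04, -1.67496678e-03]), 'effort': array([ 4.17355450e-04, -4.23608172e+01, -3.65455842e+01, -9.47452122e-05,
        7.00624078e-03,  1.02887554e-05]), 'tcp_pos': array([225.11818422, 609.4908607 , 403.45080848]), 'tcp_rot': array([-2.63135326e-04,  1.75967238e-01,  9.84395460e-01, -1.02024138e-03]), 'ft_force': array([-0.28735254, -0.15925619, -0.47908106]), 'moment': array([-0.03083895, -0.01855271,  0.0196714 ]), 'grasp_force': 0.0, 'grip_width': 85.54149213804706} 154.70000000000002
{'fx': 417.8134573604798, 'fy': 417.8134573604798, 'cx': 322.0161293602317, 'cy': 199.44487390816448, 'world_to_cam': array([[ 7.75438956e-01,  6.31177396e-01,  1.75932052e-02,
        -4.75921191e+02],
       [ 4.88983173e-01, -5.82650339e-01, -6.49164108e-01,
        -2.42314362e+02],
       [-3.99487024e-01,  5.11989919e-01, -7.60444896e-01,
        
[... 327 characters left out ...]
-01,  5.31247182e-01, -8.37465657e-01,
         1.38219478e+02],
       [ 2.06652286e-01, -8.11589031e-01, -5.46459585e-01,
         9.86345900e+02],
       [ 0.00000000e+00,  0.00000000e+00,  0.00000000e+00,
         1.00000000e+00]])}
{'fx': 283.4343761061728, 'fy': 283.4343761061728, 'cx': 321.3057343908886, 'cy': 197.80336593213477, 'tool_from_camera': array([[-5.84701179e-04, -9.54610428e-01, -2.97856658e-01,
         7.56238134e+01],
       [ 9.99999814e-01, -6.09508653e-04, -9.59439406e-06,
         9.62805191e-01],
       [-1.72387301e-04, -2.97856608e-01,  9.54610607e-01,
         3.00638679e+01],
       [ 0.00000000e+00,  0.00000000e+00,  0.00000000e+00,
         1.00000000e+00]])}
```

View pics/scene0.png

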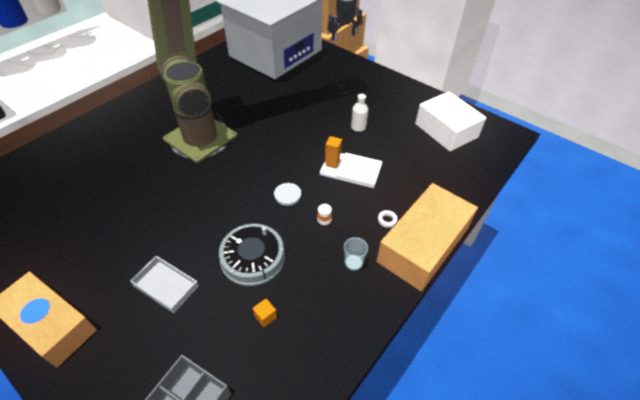

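View pics/side0.png

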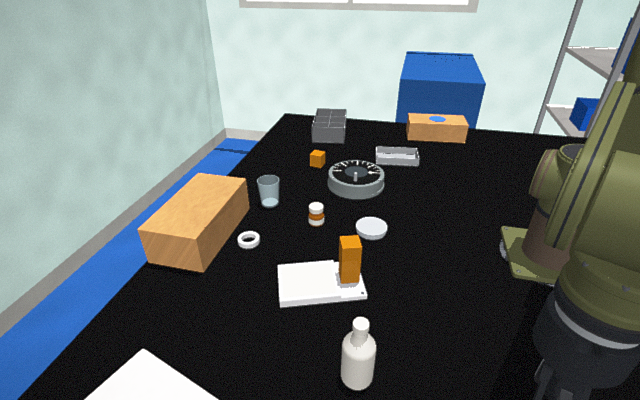

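The scene view shows the block at (333,152) on the bed at (350,169), and the mount at (252,252). In the side view the block is at (349,260), the bed at (322,283) and the mount at (356,178). I'll cast rays for rough positions and take magnified crops.

```bash
cat > h.py <<'E'
import numpy as np, cv2
from cell import r
from scipy.spatial.transform import Rotation as R
def cam(n):
    c=r.camera_info(n);K=np.array([[c['fx'],0,c['cx']],[0,c['fy'],c['cy']],[0,0,1]])
    if n=='wrist':
        s=r.sense();T=np.eye(4);q=s['tcp_rot'];T[:3,:3]=R.from_quat([q[1],q[2],q[3],q[0]]).as_matrix();T[:3,3]=s['tcp_pos']
        W=np.linalg.inv(T@c['tool_from_camera'])
    else: W=c['world_to_cam']
    return K,W
def pt(c,u,v,z):
    K,W=c;d=W[:3,:3].T@np.linalg.inv(K)@[u,v,1];o=-W[:3,:3].T@W[:3,3]
    return (o+d*(z-o[2])/d[2]).round(1)
def px(c,p):
    K,W=c;q=K@(W@[*p,1])[:3];return (q[:2]/q[2]).round(1)
def crop(n,u0,u1,v0,v1,k,f,im=None):
    im=r.grab_frame(n) if im is None else im
    cv2.imwrite(f,cv2.resize(im[v0:v1,u0:u1,::-1],None,fx=k,fy=k,interpolation=cv2.INTER_CUBIC))
    return im
E
python3 - <<'E'
from h import *
a=cam('scene');b=cam('side')
for n,p,q,z in[("mount",(251,249),(356,175),50),("bed",(352,169),(322,283),20),("jar",(325,214),(316,214),30),("dish",(288,194),(371,228),9),("bottle",(360,115),(358,360),65),("beaker",(355,254),(269,191),42),("short",(265,313),(318,159),25),("collar",(388,219),(249,240),8),("tray",(164,284),(397,156),15),("blktop",(334,142),(349,240),122)]:
    print(n,pt(a,*p,z),pt(b,*q,z))
i=cv2.imread('pics/scene0.png')[:,:,::-1];j=cv2.imread('pics/side0.png')[:,:,::-1]
A=cv2.resize(i[125:195,310:390],None,fx=5,fy=5,interpolation=2);B=cv2.resize(j[230:310,270:375],None,fx=4,fy=4,interpolation=2)
C=cv2.resize(i[215:290,210:295],None,fx=3,fy=3,interpolation=2)
o=np.zeros((590,800,3),np.uint8);o[:350,:400]=A;o[:320,380:800]=B;o[355:355+225,:255]=C
cv2.imwrite('pics/m.png',o[:,:,::-1])
E
```

```text
mount [ 552.6 -260.7   50. ] [ 545.1 -230.2   50. ]
bed [568.  227.2  20. ] [546.9 254.5  20. ]
jar [628.3  -3.3  30. ] [626.6  -4.1  30. ]
dish [465.1  -3.4   9. ] [463.2  -2.2   9. ]
bottle [439.1 448.8  65. ] [431.6 465.6  65. ]
beaker [798.3 -72.   42. ] [798.4 -76.5  42. ]
short [ 716.6 -373.1   25. ] [ 710.  -366.1   25. ]
collar [790.2 127.7   8. ] [783.7 130.9   8. ]
tray [ 427.4 -490.9   15. ] [ 423.  -482.1   15. ]
blktop [496.4 206.7 122. ] [495.2 207.5 122. ]
```

View pics/m.png

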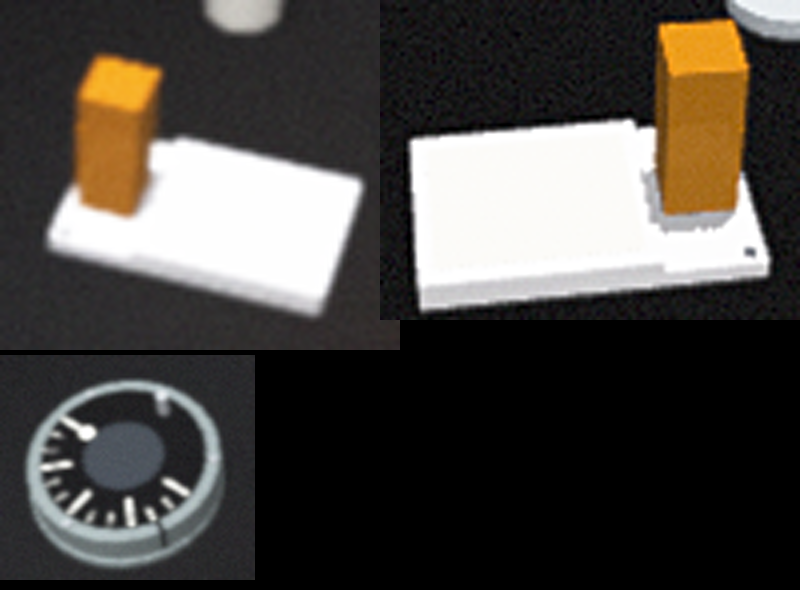

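The crops show the bed's raised corners, the block, the zero line (dot, upper left), the index line at the bottom, and the post at upper right. I'll convert these to points.

Run:
```python
from h import *
a=cam('scene');b=cam('side')
s=lambda x,y:(310+x/5,125+y/5); d=lambda x,y:(270+(x-380)/4,230+y/4); m=lambda x,y:(210+x/3,215+(y-355)/3)
print("bed raised: stepfar,endfar,endnear,stepnear")
P=[pt(a,*s(*q),20)for q in[(180,140),(362,181),(320,300),(138,256)]];print(P)
Q=[pt(b,*d(*q),20)for q in[(664,265),(420,285),(410,140),(632,122)]];print("side",Q)
print("block top scene",[pt(a,*s(*q),122)for q in[(97,55),(161,70),(143,110),(78,93)]])
print("block top side",[pt(b,*d(*q),122)for q in[(660,25),(734,20),(747,68),(669,73)]])
print("block bottom",[pt(a,*s(*q),12)for q in[(82,204),(132,215)]],[pt(b,*d(*q),12)for q in[(664,214),(737,212)]])
Z=pt(a,*m(62,415),50);D=pt(a,*m(88,432),50);I=pt(a,*m(165,527),46);PT=pt(a,*m(162,393),80)
i=cv2.imread('pics/scene0.png')
for nm,c in(("ringctr",m(125,455)),):print(nm,pt(a,*c,50))
# disc rim top ellipse extremes -> fit circle via ray points z=46
E=[pt(a,*m(*q),46)[:2]for q in[(132,381),(72,397),(28,470),(60,525),(120,541),(185,515),(221,460),(195,400)]]
E=np.array(E);A=np.c_[2*E,np.ones(len(E))];x=np.linalg.lstsq(A,(E**2).sum(1),rcond=None)[0];rad=np.sqrt(x[2]+x[:2]@x[:2]);print("rim",x[:2],rad)
C=x[:2]
for n,p in(("Z",Z),("D",D),("I",I),("post",PT)):
    v=p[:2]-C;print(n,p,np.hypot(*v),np.degrees(np.arctan2(v[1],v[0])))
```

```text
bed raised: stepfar,endfar,endnear,stepnear
[array([500.8, 280.2,  20. ]), array([629.7, 331.8,  20. ]), array([673.5, 213.7,  20. ]), array([550.2, 165.2,  20. ])]
side [array([495.8, 284.5,  20. ]), array([624.8, 331.3,  20. ]), array([668.9, 220.5,  20. ]), array([538.1, 171.5,  20. ])]
block top scene [array([464.6, 220.9, 122. ]), array([508.6, 237.5, 122. ]), array([524.2, 196.8, 122. ]), array([479.3, 181.4, 122. ])]
block top side [array([517.8, 198.8, 122. ]), array([477.1, 184.1, 122. ]), array([463.5, 225.2, 122. ]), array([504.7, 239.7, 122. ])]
block bottom [array([482.2, 186.6,  12. ]), array([517.2, 201.3,  12. ])] [array([504.6, 237.6,  12. ]), array([462.8, 225.7,  12. ])]
ringctr [ 552.4 -257.7   50. ]
rim [ 551.03957723 -257.37433023] 94.94907230413774
Z [ 468.6 -264.3   50. ] 82.7299751911861 -175.197912307549
D [ 504.1 -262.    50. ] 47.16694532264596 -174.3719476209507
I [ 638.1 -289.7   46. ] 92.86800385099336 -20.370039383836406
post [ 544.6 -193.7   80. ] 63.99912878670763 95.77486034364681
```

Request:
{"op": "step_arm", "data": {
  "series": [
    {"x": 1.8, "y": -3.5, "az": 0.12, "hand": 0},
    {"x": 1.8, "y": -3.5, "az": 0.12, "hand": 0},
    {"x": 1.8, "y": -3.5, "az": 0.12, "hand": 0},
    {"x": 1.8, "y": -3.5, "az": 0.12, "hand": 0},
    {"x": 1.8, "y": -3.5, "az": 0.12, "hand": 0},
    {"x": 1.8, "y": -3.5, "az": 0.12, "hand": 0},
    {"x": 1.8, "y": -3.5, "hand": 0},
    {"x": 1.8, "y": -3.5, "hand": 0},
    {"x": 1.8, "y": -3.5, "hand": 0},
    {"x": 1.8, "y": -3.5, "hand": 0}
  ]
}}

```text
validation failed for argument at $.se...
```

Request:
{"op": "step_arm", "data": {
  "series": [
    {"x": 1.5, "y": -3.5, "hand": 0},
    {"x": 1.3, "y": -3.7, "hand": 0},
    {"hand": 0},
    {"hand": 0}
  ]
}}

```text
validation failed for argument at $.se...
```

Run:
```python
from h import *
c=cam('wrist');s=r.sense();print(s['t'],s['tcp_pos'],s['tcp_rot'],s['joint_positions'])
crop('wrist',0,640,0,400,1.25,'pics/w1.png')
for p in[(492.5,210.5,122),(557,239,0)]:print(px(c,p)*1.25)
```

```text
0.1 [225.15947449 609.52380407 403.57596959] [-2.33855239e-04  1.75978584e-01  9.84393546e-01 -9.11070351e-04] [ 1.13436162e+00  1.24454542e-01  1.65152082e+00 -1.58986056e-05
  1.36749843e+00 -8.26317641e-02]
[138.125 592.   ]
[240.25 511.5 ]
```

View pics/w1.png

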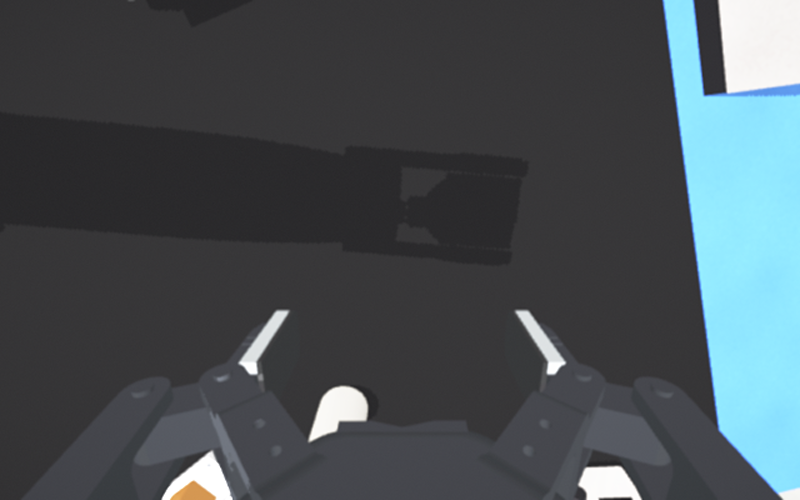

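The move was refused in validation. In this wrist view the bottle is below the gripper and the block is at the lower left. I'll try again with every field filled in.

Request:
{"op": "step_arm", "data": {
  "series": [
    {"x": 1.8, "y": -3.5, "z": 0.0, "ax": 0.0, "ay": 0.0, "az": 0.12, "hand": 0.0}
  ]
}}

```text
t: 0.23
tcp_pos: [241.5, 577.2, 403.5]
tcp_rot: [-0.001, 0.114, 0.994, 0.0]
ft_force: [1.2, -0.4, -0.1]
grip_width: 75.4
grasp_force: 0.0
```

Request:
{"op": "step_arm", "data": {
  "series": [
    {"x": 1.8, "y": -3.5, "z": 0.0, "ax": 0.0, "ay": 0.0, "az": 0.12, "hand": 0.0},
    {"x": 1.8, "y": -3.5, "z": 0.0, "ax": 0.0, "ay": 0.0, "az": 0.12, "hand": 0.0},
    {"x": 1.8, "y": -3.5, "z": 0.0, "ax": 0.0, "ay": 0.0, "az": 0.12, "hand": 0.0},
    {"x": 1.8, "y": -3.5, "z": 0.0, "ax": 0.0, "ay": 0.0, "az": 0.12, "hand": 0.0},
    {"x": 1.8, "y": -3.5, "z": 0.0, "ax": 0.0, "ay": 0.0, "az": 0.12, "hand": 0.0},
    {"x": 1.8, "y": -3.5, "z": 0.0, "ax": 0.0, "ay": 0.0, "az": 0.0, "hand": 0.0},
    {"x": 1.8, "y": -3.5, "z": 0.0, "ax": 0.0, "ay": 0.0, "az": 0.0, "hand": 0.0},
    {"x": 1.8, "y": -3.5, "z": 0.0, "ax": 0.0, "ay": 0.0, "az": 0.0, "hand": 0.0},
    {"x": 1.8, "y": -3.5, "z": 0.0, "ax": 0.0, "ay": 0.0, "az": 0.0, "hand": 0.0},
    {"x": 1.6, "y": -3.5, "z": 0.0, "ax": 0.0, "ay": 0.0, "az": 0.0, "hand": 0.0}
  ]
}}

```text
t: 1.07
tcp_pos: [420.6, 224.9, 404.6]
tcp_rot: [0.0, -0.179, 0.984, -0.0]
ft_force: [0.9, 0.7, 0.6]
grip_width: -0.0
grasp_force: 0.0
```

Request:
{"op": "step_arm", "data": {
  "series": [
    {"x": 1.2, "y": -3.6, "z": 0.0, "ax": 0.0, "ay": 0.0, "az": 0.0, "hand": 0.0},
    {"x": 0.0, "y": 0.0, "z": 0.0, "ax": 0.0, "ay": 0.0, "az": 0.0, "hand": 0.0},
    {"x": 0.0, "y": 0.0, "z": 0.0, "ax": 0.0, "ay": 0.0, "az": 0.0, "hand": 0.0}
  ]
}}

```text
t: 1.32
tcp_pos: [432.8, 189.1, 404.5]
tcp_rot: [-0.0, -0.177, 0.984, 0.0]
ft_force: [-0.5, 0.5, 0.1]
grip_width: -0.2
grasp_force: 0.0
```

Request:
{"op": "step_arm", "data": {
  "series": [
    {"x": 0.0, "y": -0.1, "z": -3.0, "ax": 0.0, "ay": 0.0, "az": 0.0, "hand": 0.0},
    {"x": 0.0, "y": 0.0, "z": -4.0, "ax": 0.0, "ay": 0.0, "az": 0.0, "hand": 0.0},
    {"x": 0.0, "y": 0.0, "z": -4.0, "ax": 0.0, "ay": 0.0, "az": 0.0, "hand": 0.0},
    {"x": 0.0, "y": 0.0, "z": -3.2, "ax": 0.0, "ay": 0.0, "az": 0.0, "hand": 0.0},
    {"x": 0.9, "y": 0.35, "z": 0.0, "ax": 0.0, "ay": 0.0, "az": 0.0, "hand": 0.0},
    {"x": 0.9, "y": 0.35, "z": 0.0, "ax": 0.0, "ay": 0.0, "az": 0.0, "hand": 0.0},
    {"x": 0.0, "y": 0.0, "z": 0.0, "ax": 0.0, "ay": 0.0, "az": 0.0, "hand": 0.0}
  ]
}}

```text
t: 1.9
tcp_pos: [452.7, 198.4, 265.4]
tcp_rot: [0.002, -0.179, 0.984, 0.0]
ft_force: [-0.2, 0.4, 1.4]
grip_width: -0.4
grasp_force: 0.0
```

Run:
```python
from h import *
i=r.grab_frame('scene');j=r.grab_frame('side')
o=np.zeros((560,720,3),np.uint8);o[:,:360]=cv2.resize(i[75:215,300:390],None,fx=4,fy=4,interpolation=2);o[:,360:]=cv2.resize(j[170:310,285:375],None,fx=4,fy=4,interpolation=2)
cv2.imwrite('pics/p2.png',o[:,:,::-1])
```

```text
(no output)
```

View pics/p2.png

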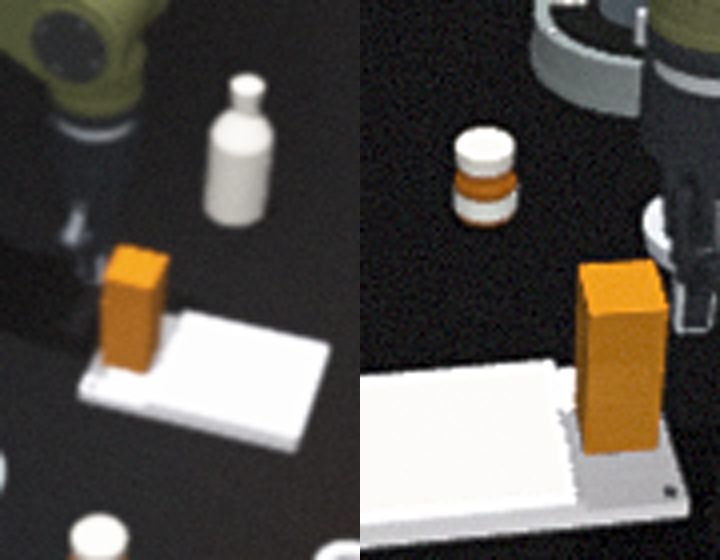

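The closed fingers are just behind the block and centred on it, in both views. I'll push slowly along the bed's +x.

Request:
{"op": "step_arm", "data": {
  "series": [
    {"x": 0.4, "y": 0.15, "z": 0.0, "ax": 0.0, "ay": 0.0, "az": 0.0, "hand": 0.0},
    {"x": 0.4, "y": 0.15, "z": 0.0, "ax": 0.0, "ay": 0.0, "az": 0.0, "hand": 0.0},
    {"x": 0.4, "y": 0.15, "z": 0.0, "ax": 0.0, "ay": 0.0, "az": 0.0, "hand": 0.0},
    {"x": 0.4, "y": 0.15, "z": 0.0, "ax": 0.0, "ay": 0.0, "az": 0.0, "hand": 0.0},
    {"x": 0.4, "y": 0.15, "z": 0.0, "ax": 0.0, "ay": 0.0, "az": 0.0, "hand": 0.0},
    {"x": 0.4, "y": 0.15, "z": 0.0, "ax": 0.0, "ay": 0.0, "az": 0.0, "hand": 0.0},
    {"x": 0.4, "y": 0.15, "z": 0.0, "ax": 0.0, "ay": 0.0, "az": 0.0, "hand": 0.0},
    {"x": 0.4, "y": 0.15, "z": 0.0, "ax": 0.0, "ay": 0.0, "az": 0.0, "hand": 0.0}
  ]
}}

```text
t: 2.67
tcp_pos: [482.8, 208.9, 262.7]
tcp_rot: [0.0, -0.179, 0.984, 0.0]
ft_force: [0.5, 0.5, 0.4]
grip_width: 0.0
grasp_force: 0.2
```

Request:
{"op": "step_arm", "data": {
  "series": [
    {"x": 0.3, "y": 0.11, "z": 0.0, "ax": 0.0, "ay": 0.0, "az": 0.0, "hand": 0.0},
    {"x": 0.3, "y": 0.11, "z": 0.0, "ax": 0.0, "ay": 0.0, "az": 0.0, "hand": 0.0},
    {"x": 0.3, "y": 0.11, "z": 0.0, "ax": 0.0, "ay": 0.0, "az": 0.0, "hand": 0.0},
    {"x": 0.3, "y": 0.11, "z": 0.0, "ax": 0.0, "ay": 0.0, "az": 0.0, "hand": 0.0},
    {"x": 0.3, "y": 0.11, "z": 0.0, "ax": 0.0, "ay": 0.0, "az": 0.0, "hand": 0.0}
  ]
}}

```text
t: 3.08
tcp_pos: [497.5, 214.3, 262.7]
tcp_rot: [-0.0, -0.179, 0.984, -0.0]
ft_force: [0.1, -0.8, 0.2]
grip_width: -0.0
grasp_force: 0.0
```

Run:
```python
from h import *
i=r.grab_frame('scene');j=r.grab_frame('side')
o=np.zeros((560,720,3),np.uint8);o[:,:360]=cv2.resize(i[75:215,300:390],None,fx=4,fy=4,interpolation=2);o[:,360:]=cv2.resize(j[170:310,275:365],None,fx=4,fy=4,interpolation=2)
cv2.imwrite('pics/p3.png',o[:,:,::-1])
```

```text
(no output)
```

View pics/p3.png

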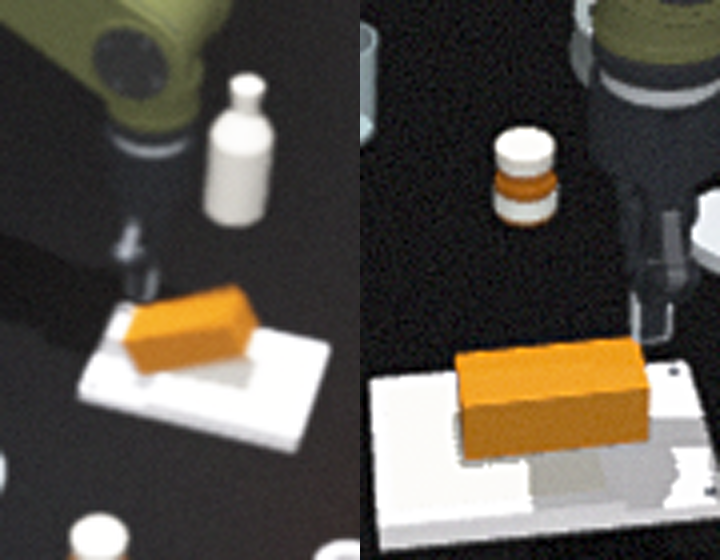

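The block was still falling between the two frames: tilted in the scene view, flat in the side view. I'll measure it at rest.

Run:
```python
from h import *
for k in range(4): i=r.grab_frame('scene')
j=r.grab_frame('side')
o=np.zeros((480,800,3),np.uint8);o[:,:400]=cv2.resize(i[125:205,310:377],(400,480),interpolation=2);o[:,400:]=cv2.resize(j[235:315,280:347],(400,480),interpolation=2)
cv2.imwrite('pics/p4.png',o[:,:,::-1])
u=np.array([.935,.355]);v=np.array([-.355,.935]);O=np.array([557,239.3])
for n,im in(('scene',i),('side',j)):
    h=cv2.cvtColor(im,cv2.COLOR_RGB2HSV);m=cv2.inRange(h,(8,150,60),(25,255,255));m[:, :270]=0;m[:125 if n=='scene' else 240]=0;m[200 if n=='scene' else 320:]=0;m[:,390:]=0
    c=max(cv2.findContours(m,0,2)[0],key=cv2.contourArea);M=cv2.moments(c);print(n,cv2.contourArea(c),M['m10']/M['m00'],M['m01']/M['m00'],cv2.approxPolyDP(c,2.0,True)[:,0].tolist())
    p=pt(cam(n),M['m10']/M['m00'],M['m01']/M['m00'],45);d=p[:2]-O;print(p,d@u,d@v)
```

```text
scene 455.5 349.56348335162824 160.63154043175996 [[337, 151], [335, 166], [361, 172], [365, 156]]
[549.5 234.4  45. ] -8.752000000000002 -1.919000000000006
side 1178.5 322.565549427238 268.68505161929005 [[345, 257], [336, 254], [299, 258], [301, 284], [346, 279]]
[550.7 233.   45. ] -8.126999999999962 -3.654000000000027
```

View pics/p4.png

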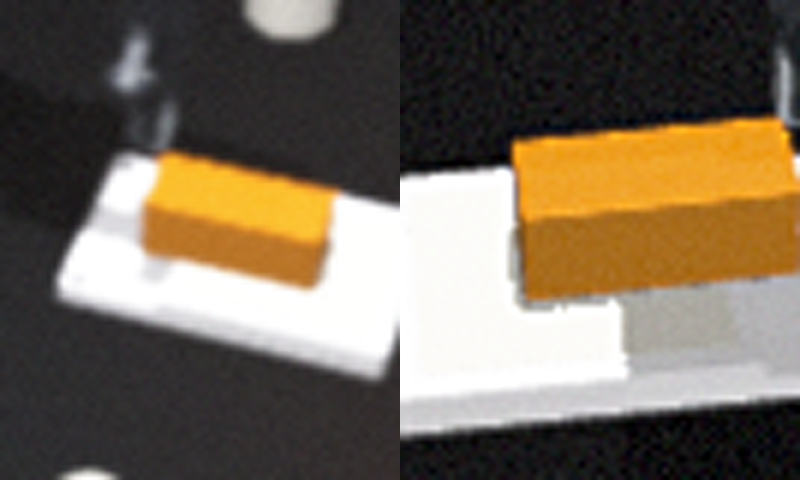

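At rest the block lies parallel to the bed in both views. I'll check its centre from the top-face corners.

Run:
```python
from h import *
u=np.array([.935,.355]);v=np.array([-.355,.935]);O=np.array([557,239.3])
a=cam('scene');b=cam('side')
for c,o,L in((a,(310,125),[(165,153),(145,205),(328,240),(338,192)]),(b,(280,235),[(515-400,142),(130,217),(785-400,118)])):
    for q in L:
        p=pt(c,o[0]+q[0]/5.97,o[1]+q[1]/6,65);d=p[:2]-O;print(p,d@u,d@v)
```

```text
[496.7 231.1  65. ] -59.29150000000002 13.739499999999985
[515.1 188.1  65. ] -57.352499999999985 -32.99750000000003
[614.9 234.2  65. ] 52.32599999999998 -25.32300000000001
[596.2 271.   65. ] 47.90550000000004 15.723499999999976
[607.2 233.6  65. ] 44.91350000000004 -23.150500000000033
[589.8 273.   65. ] 42.63149999999995 19.865500000000008
[506.1 194.3  65. ] -63.566499999999984 -24.005500000000012
```

The top face spans x ≈ -58 to +49 mm and y ≈ -28 to +17 mm in the bed frame, so the centre is about (-5, -5) and the block is flat at the correct height. That's inside the limits. Next, the ring.

Request:
{"op": "step_arm", "data": {
  "series": [
    {"x": 0.0, "y": 0.0, "z": 3.5, "ax": 0.0, "ay": 0.0, "az": 0.0, "hand": 0.0},
    {"x": 0.0, "y": 0.0, "z": 4.0, "ax": 0.0, "ay": 0.0, "az": 0.0, "hand": 0.0},
    {"x": 0.8, "y": -3.0, "z": 2.5, "ax": 0.0, "ay": 0.0, "az": 0.0, "hand": 0.0},
    {"x": 1.2, "y": -3.9, "z": 0.5, "ax": 0.0, "ay": 0.0, "az": 0.0, "hand": 3.0},
    {"x": 1.2, "y": -3.9, "z": 0.5, "ax": 0.0, "ay": 0.0, "az": 0.0, "hand": 3.0},
    {"x": 1.2, "y": -3.9, "z": 0.5, "ax": 0.0, "ay": 0.0, "az": 0.0, "hand": 3.0},
    {"x": 1.2, "y": -3.9, "z": 0.5, "ax": 0.0, "ay": 0.0, "az": 0.0, "hand": 3.0},
    {"x": 1.2, "y": -3.9, "z": 0.5, "ax": 0.0, "ay": 0.0, "az": 0.0, "hand": 3.0},
    {"x": 1.2, "y": -3.9, "z": 0.5, "ax": 0.0, "ay": 0.0, "az": 0.0, "hand": 3.0},
    {"x": 1.2, "y": -3.9, "z": 0.5, "ax": 0.0, "ay": 0.0, "az": 0.0, "hand": 3.0}
  ]
}}

```text
t: 4.27
tcp_pos: [589.3, -90.8, 398.1]
tcp_rot: [0.0, -0.179, 0.984, -0.0]
ft_force: [0.7, 0.1, 0.8]
grip_width: 30.1
grasp_force: 0.0
```

Request:
{"op": "step_arm", "data": {
  "series": [
    {"x": 1.2, "y": -3.9, "z": 0.0, "ax": 0.0, "ay": 0.0, "az": 0.0, "hand": 3.0},
    {"x": 1.2, "y": -3.9, "z": 0.0, "ax": 0.0, "ay": 0.0, "az": 0.0, "hand": 3.0},
    {"x": 1.2, "y": -3.9, "z": 0.0, "ax": 0.0, "ay": 0.0, "az": 0.0, "hand": 3.0},
    {"x": 1.2, "y": -3.5, "z": 0.0, "ax": 0.0, "ay": 0.0, "az": 0.0, "hand": 3.0},
    {"x": 0.0, "y": 0.0, "z": 0.0, "ax": 0.0, "ay": 0.0, "az": 0.0, "hand": 3.0},
    {"x": 0.0, "y": 0.0, "z": 0.0, "ax": 0.0, "ay": 0.0, "az": 0.0, "hand": 3.0}
  ]
}}

```text
t: 4.77
tcp_pos: [637.3, -242.8, 397.0]
tcp_rot: [-0.0, -0.177, 0.984, 0.0]
ft_force: [-0.4, 0.6, 0.6]
grip_width: 30.1
grasp_force: 0.0
```

Run:
```python
from h import *
s=r.sense();print(s['t'],s['tcp_pos'],s['joint_positions'])
c=cam('wrist');crop('wrist',0,640,0,400,1.25,'pics/w2.png')
for p in[(551,-257,50),(544.6,-193.7,80)]:print(px(c,p)*1.25)
```

```text
4.7667 [ 637.29018251 -242.80254637  396.97117706] [-4.42716142e-01  1.97458525e-01  1.58073671e+00  1.78498580e-04
  1.36453173e+00 -2.37004923e+00]
[420.625 123.625]
[501.375 144.125]
```

View pics/w2.png

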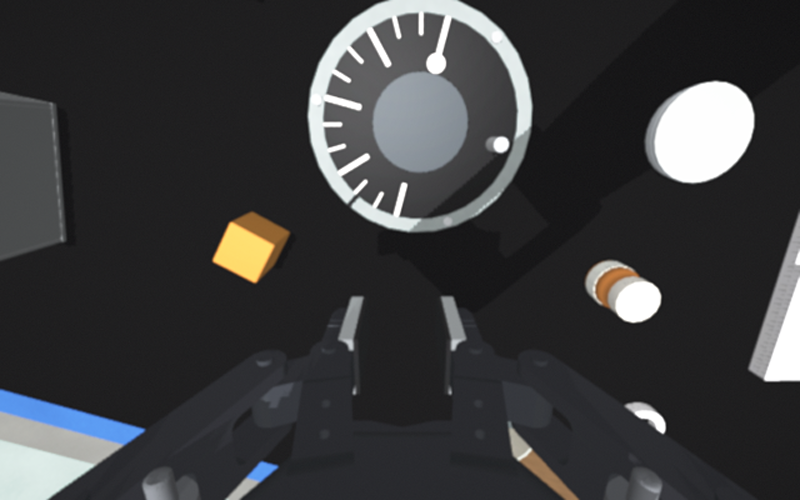

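The wrist view shows the zero line's outer end at (447,18), the index line at about (351,203) and the post top at (501,144), which matches the prediction. I'll refine the angles.

Run:
```python
from h import *
c=cam('wrist');i=cv2.imread('pics/w2.png')
# housing rim circle from bright rim mask, outer contour
C=np.array([551,-257.4])
f=lambda q,z:pt(c,q[0]/1.25,q[1]/1.25,z)
E=np.array([f(q,46)[:2]for q in[(308,115),(532,115),(420,233),(340,192),(500,195),(503,33),(333,42)]])
x=np.linalg.lstsq(np.c_[2*E,np.ones(len(E))],(E**2).sum(1),rcond=None)[0];print("rim",x[:2],np.sqrt(x[2]+x[:2]@x[:2]));C=x[:2]
for n,q,z in(("disc ctr",(420,121),50),("zero out",(447,18),50),("dot",(436,63),50),("idx out",(350,204),46),("idx in",(356,196),46),("180",(398,215),50),("180in",(405,184),50),("90",(325,96),50),("post",(502,144),80)):
    p=f(q,z);v=p[:2]-C;print(n,p,np.hypot(*v).round(1),np.degrees(np.arctan2(v[1],v[0])).round(1))
# index zoom
g=i[180:225,325:385].mean(2).astype(int);print(g[::3,::3])
```

```text
rim [ 551.18200949 -255.26942915] 94.93442594179079
disc ctr [ 549.1 -256.9   50. ] 2.6 -141.9
zero out [ 471.2 -264.8   50. ] 80.5 -173.2
dot [ 503.5 -260.9   50. ] 48.0 -173.3
idx out [ 637.9 -290.7   46. ] 93.7 -22.2
idx in [ 629.  -287.9   46. ] 84.4 -22.7
180 [ 631.4 -246.3   50. ] 80.7 6.4
180in [ 602.9 -250.2   50. ] 52.0 5.6
90 [ 558.4 -337.7   50. ] 82.7 -85.0
post [ 544.1 -192.    80. ] 63.7 96.4
[[ 46 205 232 231 232 232 187  77  76  76  76  75  74 238 157  76  75  74
   75  75]
 [ 30 102 230 231 233 232 234 170  71  75  75  75 242 255 132  75  75  75
   74  75]
 [ 32  34 175 235 232 233 233 233 124  70  68 226 255 151  69  73  74  73
   73  73]
 [ 32  31  56 199 232 231 231 233 227 114 227 255 166  69  73  73  73  73
   72  71]
 [ 32  32  30  68 208 232 231 232 232 234 255 179  67  72  72  71  72  68
  143 221]
 [ 32  32  32  31  80 219 233 233 233 228 133  72  68  70  71  70  72  70
  255 233]
 [ 32  31  32  31  28  91 228 234 232 135  68 176 163  70  68  69  65 182
  255  99]
 [ 32  31  31  31  30  29 111 229 149  59 163 233 231 179  84  64  81 255
  236  60]
 [ 32  32  32  32  32  32  30  80  61 168 231 230 229 230 224 143 207 255
   81  66]
 [ 31  33  31  32  32  34  32  31  52 191 232 230 230 230 232 233 246 190
   60  64]
 [ 32  31  33  31  31  31  33  31  30  55 161 232 232 232 231 231 232 227
  184 109]
 [ 32  32  32  32  33  32  30  32  32  31  32 112 213 234 232 232 233 231
  229 233]
 [ 31  32  32  32  32  31  32  32  31  31  31  29  67 178 234 232 232 231
  230 230]
 [ 32  31  31  31  31  32  32  32  33  32  32  31  30  37 111 198 230 231
  231 231]
 [ 31  32  32  31  31  32  31  32  31  32  32  31  32  31  28  41 101 165
  227 234]]
```

Reading is about 152°, with the post at 96° about the centre (551,-256.6). I'll turn the tool so its x axis is radial at the post, then line up above it.

Request:
{"op": "step_arm", "data": {
  "series": [
    {"x": -0.93, "y": 0.5, "z": 0.0, "ax": 0.0, "ay": 0.0, "az": -0.122, "hand": 3.5},
    {"x": -0.93, "y": 0.5, "z": 0.0, "ax": 0.0, "ay": 0.0, "az": -0.122, "hand": 3.5},
    {"x": -0.93, "y": 0.5, "z": 0.0, "ax": 0.0, "ay": 0.0, "az": -0.122, "hand": 3.5},
    {"x": -0.93, "y": 0.5, "z": 0.0, "ax": 0.0, "ay": 0.0, "az": -0.122, "hand": 3.5},
    {"x": -0.93, "y": 0.5, "z": 0.0, "ax": 0.0, "ay": 0.0, "az": -0.122, "hand": 3.5},
    {"x": -0.93, "y": 0.5, "z": 0.0, "ax": 0.0, "ay": 0.0, "az": -0.122, "hand": 3.5},
    {"x": -0.93, "y": 0.5, "z": 0.0, "ax": 0.0, "ay": 0.0, "az": -0.122, "hand": 3.5},
    {"x": -0.93, "y": 0.5, "z": 0.0, "ax": 0.0, "ay": 0.0, "az": -0.122, "hand": 3.5},
    {"x": -0.93, "y": 0.5, "z": 0.0, "ax": 0.0, "ay": 0.0, "az": -0.122, "hand": 3.5},
    {"x": -0.93, "y": 0.5, "z": 0.0, "ax": 0.0, "ay": 0.0, "az": -0.122, "hand": 3.5}
  ]
}}

```text
t: 5.65
tcp_pos: [543.4, -188.8, 397.9]
tcp_rot: [0.0, 0.419, 0.908, 0.0]
ft_force: [0.1, -0.4, -0.2]
grip_width: 35.3
grasp_force: 0.0
```

Request:
{"op": "step_arm", "data": {
  "series": [
    {"x": 0.0, "y": 0.0, "z": -2.0, "ax": 0.0, "ay": 0.0, "az": -0.12, "hand": 3.5},
    {"x": 0.0, "y": 0.0, "z": -2.0, "ax": 0.0, "ay": 0.0, "az": -0.12, "hand": 3.5},
    {"x": 0.0, "y": 0.0, "z": -2.0, "ax": 0.0, "ay": 0.0, "az": -0.12, "hand": 3.5},
    {"x": 0.0, "y": 0.0, "z": -2.0, "ax": 0.0, "ay": 0.0, "az": -0.12, "hand": 3.5},
    {"x": 0.0, "y": 0.0, "z": -2.0, "ax": 0.0, "ay": 0.0, "az": -0.12, "hand": 3.5},
    {"x": 0.0, "y": 0.0, "z": 0.0, "ax": 0.0, "ay": 0.0, "az": 0.0, "hand": 3.5},
    {"x": 0.0, "y": 0.0, "z": 0.0, "ax": 0.0, "ay": 0.0, "az": 0.0, "hand": 3.5}
  ]
}}

```text
t: 6.23
tcp_pos: [543.7, -189.4, 296.8]
tcp_rot: [-0.001, 0.665, 0.747, -0.0]
ft_force: [-0.9, 0.2, -0.0]
grip_width: 35.3
grasp_force: 0.0
```

Request:
{"op": "step_arm", "data": {
  "series": [
    {"x": 0.05, "y": -0.3, "z": -2.5, "ax": 0.0, "ay": 0.0, "az": 0.0, "hand": 3.5},
    {"x": 0.0, "y": 0.0, "z": -2.5, "ax": 0.0, "ay": 0.0, "az": 0.0, "hand": 3.5},
    {"x": 0.0, "y": 0.0, "z": -1.7, "ax": 0.0, "ay": 0.0, "az": 0.0, "hand": 3.5},
    {"x": 0.0, "y": 0.0, "z": 0.0, "ax": 0.0, "ay": 0.0, "az": 0.0, "hand": 3.5},
    {"x": 0.0, "y": 0.0, "z": 0.0, "ax": 0.0, "ay": 0.0, "az": 0.0, "hand": 0.8},
    {"x": 0.0, "y": 0.0, "z": 0.0, "ax": 0.0, "ay": 0.0, "az": 0.0, "hand": 0.8},
    {"x": 0.0, "y": 0.0, "z": 0.0, "ax": 0.0, "ay": 0.0, "az": 0.0, "hand": 0.8},
    {"x": 0.0, "y": 0.0, "z": 0.0, "ax": 0.0, "ay": 0.0, "az": 0.0, "hand": 0.8},
    {"x": 0.0, "y": 0.0, "z": 0.0, "ax": 0.0, "ay": 0.0, "az": 0.0, "hand": 0.8}
  ]
}}

```text
t: 6.98
tcp_pos: [545.6, -193.9, 233.3]
tcp_rot: [0.001, 0.667, 0.745, 0.001]
ft_force: [-2.1, 2.8, 7.3]
grip_width: 9.2
grasp_force: 58.9
```

Run:
```python
import numpy as np
C=np.array([551,-256.6]);a0=96.3
A=np.radians(np.linspace(a0,a0+107,19));P=C+64*np.c_[np.cos(A),np.sin(A)]
print((np.diff(P,axis=0)/10).round(2).tolist(),A[1]-A[0],P[-1])
```

```text
[[-0.66, -0.11], [-0.64, -0.17], [-0.62, -0.24], [-0.59, -0.3], [-0.56, -0.36], [-0.52, -0.42], [-0.47, -0.47], [-0.42, -0.51], [-0.36, -0.56], [-0.3, -0.59], [-0.24, -0.62], [-0.18, -0.64], [-0.11, -0.65], [-0.04, -0.66], [0.03, -0.66], [0.1, -0.66], [0.16, -0.64], [0.23, -0.62]] 0.10375012775744064 [ 492.21943159 -281.91491216]
```

Request:
{"op": "step_arm", "data": {
  "series": [
    {"x": -0.66, "y": -0.11, "z": 0.0, "ax": 0.0, "ay": 0.0, "az": 0.104, "hand": 0.8},
    {"x": -0.64, "y": -0.17, "z": 0.0, "ax": 0.0, "ay": 0.0, "az": 0.104, "hand": 0.8},
    {"x": -0.62, "y": -0.24, "z": 0.0, "ax": 0.0, "ay": 0.0, "az": 0.104, "hand": 0.8},
    {"x": -0.59, "y": -0.3, "z": 0.0, "ax": 0.0, "ay": 0.0, "az": 0.104, "hand": 0.8},
    {"x": -0.56, "y": -0.36, "z": 0.0, "ax": 0.0, "ay": 0.0, "az": 0.104, "hand": 0.8},
    {"x": -0.52, "y": -0.42, "z": 0.0, "ax": 0.0, "ay": 0.0, "az": 0.104, "hand": 0.8},
    {"x": -0.47, "y": -0.47, "z": 0.0, "ax": 0.0, "ay": 0.0, "az": 0.104, "hand": 0.8},
    {"x": -0.42, "y": -0.51, "z": 0.0, "ax": 0.0, "ay": 0.0, "az": 0.104, "hand": 0.8},
    {"x": -0.36, "y": -0.56, "z": 0.0, "ax": 0.0, "ay": 0.0, "az": 0.104, "hand": 0.8}
  ]
}}

```text
t: 7.73
tcp_pos: [496.1, -224.4, 233.2]
tcp_rot: [-0.002, 0.257, 0.967, 0.001]
ft_force: [-9.6, 8.4, 15.1]
grip_width: 10.0
grasp_force: 60.3
```

Request:
{"op": "step_arm", "data": {
  "series": [
    {"x": -0.3, "y": -0.59, "z": 0.0, "ax": 0.0, "ay": 0.0, "az": 0.104, "hand": 0.8},
    {"x": -0.24, "y": -0.62, "z": 0.0, "ax": 0.0, "ay": 0.0, "az": 0.104, "hand": 0.8},
    {"x": -0.18, "y": -0.64, "z": 0.0, "ax": 0.0, "ay": 0.0, "az": 0.104, "hand": 0.8},
    {"x": -0.11, "y": -0.65, "z": 0.0, "ax": 0.0, "ay": 0.0, "az": 0.104, "hand": 0.8},
    {"x": -0.04, "y": -0.66, "z": 0.0, "ax": 0.0, "ay": 0.0, "az": 0.104, "hand": 0.8},
    {"x": 0.03, "y": -0.66, "z": 0.0, "ax": 0.0, "ay": 0.0, "az": 0.104, "hand": 0.8},
    {"x": 0.1, "y": -0.66, "z": 0.0, "ax": 0.0, "ay": 0.0, "az": 0.104, "hand": 0.8},
    {"x": 0.16, "y": -0.64, "z": 0.0, "ax": 0.0, "ay": 0.0, "az": 0.104, "hand": 0.8},
    {"x": 0.23, "y": -0.62, "z": 0.0, "ax": 0.0, "ay": 0.0, "az": 0.104, "hand": 0.8},
    {"x": 0.0, "y": 0.0, "z": 0.0, "ax": 0.0, "ay": 0.0, "az": 0.0, "hand": 0.8}
  ]
}}

```text
t: 8.57
tcp_pos: [492.0, -284.7, 233.2]
tcp_rot: [-0.003, -0.207, 0.978, -0.001]
ft_force: [-14.1, -2.6, 13.1]
grip_width: 9.6
grasp_force: 60.1
```

Run:
```python
from h import *
print(r.sense()['joint_positions'])
i=r.grab_frame('scene');cv2.imwrite('pics/s5.png',cv2.resize(i[200:300,200:300,::-1],None,fx=6,fy=6,interpolation=2))
```

```text
[-0.61793192  0.11600587  1.96657064 -0.00681738  1.06119814 -2.60189422]
```

View pics/s5.png

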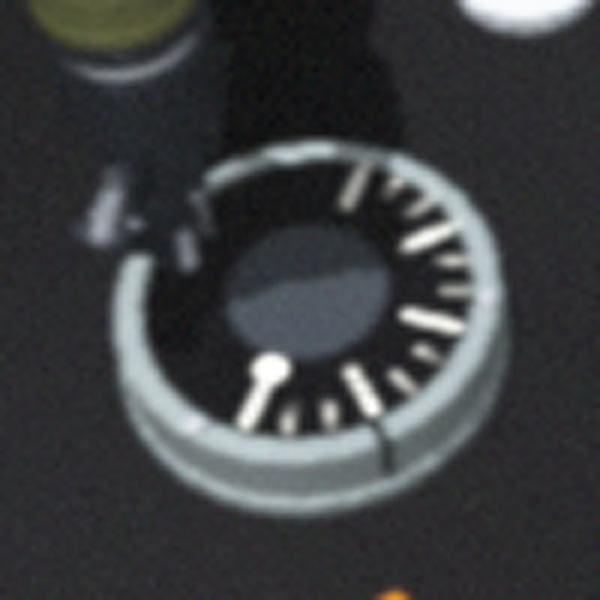

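The post is still gripped, and the 45° line (350,370)-(376,415) meets the index at about (380,428). I'll compare the angles, then release and rise.

Run:
```python
from h import *
a=cam('scene');C=np.array([551,-257])
for n,q,z in(("45out",(375,414),50),("45in",(351,371),50),("idx",(379,425),46),("idxout",(382,436),46),("zero out",(246,425),50),("dot",(271,367),50),("180out",(363,165),50),("180in",(348,207),50)):
    p=pt(a,200+q[0]/6-.42,200+q[1]/6-.42,z);v=p[:2]-C;print(n,p,np.hypot(*v).round(1),np.degrees(np.arctan2(v[1],v[0])).round(1))
```

```text
45out [ 624.9 -287.7   50. ] 80.0 -22.6
45in [ 599.2 -277.9   50. ] 52.5 -23.4
idx [ 628.7 -289.3   46. ] 84.1 -22.6
idxout [ 634.  -292.7   46. ] 90.4 -23.3
zero out [ 582.1 -331.2   50. ] 80.5 -67.3
dot [ 567.8 -301.    50. ] 47.1 -69.1
180out [ 516.  -185.5   50. ] 79.6 116.1
180in [ 529.  -209.4   50. ] 52.4 114.8
```

Request:
{"op": "step_arm", "data": {
  "series": [
    {"x": 0.0, "y": 0.0, "z": 0.0, "ax": 0.0, "ay": 0.0, "az": 0.0, "hand": 3.5},
    {"x": 0.0, "y": 0.0, "z": 0.0, "ax": 0.0, "ay": 0.0, "az": 0.0, "hand": 3.5},
    {"x": 0.0, "y": 0.0, "z": 0.0, "ax": 0.0, "ay": 0.0, "az": 0.0, "hand": 3.5},
    {"x": 0.0, "y": 0.0, "z": 0.0, "ax": 0.0, "ay": 0.0, "az": 0.0, "hand": 3.5},
    {"x": 0.0, "y": 0.0, "z": 3.0, "ax": 0.0, "ay": 0.0, "az": 0.0, "hand": 3.5},
    {"x": 0.0, "y": 0.0, "z": 4.0, "ax": 0.0, "ay": 0.0, "az": 0.0, "hand": 3.5},
    {"x": 0.0, "y": 0.0, "z": 4.0, "ax": 0.0, "ay": 0.0, "az": 0.0, "hand": 3.5}
  ]
}}

```text
t: 9.2
tcp_pos: [492.5, -282.0, 340.2]
tcp_rot: [-0.001, -0.205, 0.979, 0.001]
ft_force: [1.4, -0.2, 0.2]
grip_width: 34.9
grasp_force: 0.0
```

Request:
{"op": "step_arm", "data": {
  "series": [
    {"x": 3.6, "y": 1.0, "z": 1.5, "ax": 0.0, "ay": 0.0, "az": 0.0, "hand": 3.5},
    {"x": 3.6, "y": 1.0, "z": 1.5, "ax": 0.0, "ay": 0.0, "az": 0.0, "hand": 3.5},
    {"x": 3.6, "y": 1.0, "z": 1.5, "ax": 0.0, "ay": 0.0, "az": 0.0, "hand": 3.5},
    {"x": 3.6, "y": 1.0, "z": 0.0, "ax": 0.0, "ay": 0.0, "az": 0.0, "hand": 3.5},
    {"x": 0.0, "y": 0.0, "z": 0.0, "ax": 0.0, "ay": 0.0, "az": 0.0, "hand": 3.5},
    {"x": 0.0, "y": 0.0, "z": 0.0, "ax": 0.0, "ay": 0.0, "az": 0.0, "hand": 3.5},
    {"x": 0.0, "y": 0.0, "z": 0.0, "ax": 0.0, "ay": 0.0, "az": 0.0, "hand": 3.5}
  ]
}}

```text
t: 9.78
tcp_pos: [636.9, -242.2, 384.7]
tcp_rot: [-0.001, -0.205, 0.979, 0.0]
ft_force: [-0.2, -0.3, -0.3]
grip_width: 34.8
grasp_force: 0.0
```

Run:
```python
from h import *
s=r.sense();print(s['tcp_pos']);c=cam('wrist');q=px(c,(551,-257,50));print(q)
im=r.grab_frame('wrist');np.save('w5.npy',im)
u,v=[int(t) for t in q];v0=max(v-100,0);print(u-100,v0)
cv2.imwrite('pics/w5.png',cv2.resize(im[v0:v0+200,u-100:u+100,::-1],(600,600),interpolation=2))
```

```text
[ 636.87333072 -242.20660784  384.74592762]
[341.1 100. ]
241 0
```

View pics/w5.png

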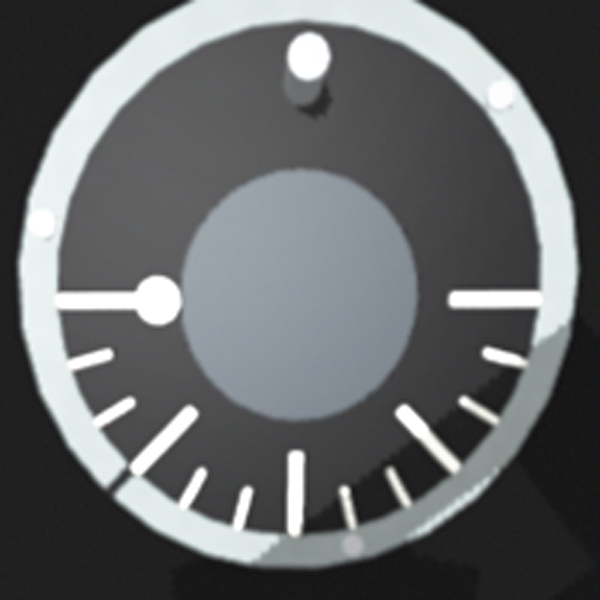

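The 45° line (193,410)-(135,470) and the index (127,470)-(110,490) look aligned to about a degree. A quick numeric check:

Run:
```python
from h import *
c=cam('wrist');f=lambda q,z:pt(c,241+q[0]/3-.33,q[1]/3-.33,z)[:2]
z0,z1=f((57,300),50),f((541,299),50);C=(z0+z1)/2;print(C,np.hypot(*(z0-z1)))
g=lambda p:np.degrees(np.arctan2(*(p-C)[::-1])).round(1)
for n,q,z in(("0",(57,300),50),("45o",(135,470),50),("45i",(193,410),50),("90",(295,534),50),("135",(458,470),50),("idx",(119,480),46),("ido",(110,490),46)):print(n,g(f(q,z)),np.hypot(*(f(q,z)-C)))
u=np.array([.935,.355]);O=np.array([557,239.3])
for n,y0,y1 in(('scene',125,200),('side',240,320)):
    m=cv2.inRange(cv2.cvtColor(r.grab_frame(n),cv2.COLOR_RGB2HSV),(8,150,60),(25,255,255));m[:y0]=0;m[y1:]=0;m[:,:270]=0;m[:,390:]=0
    M=cv2.moments(max(cv2.findContours(m,0,2)[0],key=cv2.contourArea));print(n,M['m10']/M['m00'],M['m01']/M['m00'])
print(r.sense()['t'])
```

```text
[ 550.4  -258.15] 164.07233161017734
0 -66.4 82.0361658050887
45o -21.4 81.8380260025864
45i -21.3 51.84797488812854
90 23.6 81.43207291970407
135 68.7 82.14586112519609
idx -22.4 89.43540965411859
ido -22.2 94.42892830060075
scene 349.5983000739098 160.70362158167035
side 322.46972919325106 268.6445484191124
9.9333
```

The scale reads about 44°, within ±4°. The block hasn't moved and the arm is clear of everything.

```bash
python3 -c "
from cell import r
print(r.close_job())"
```

```text
the job is handed in; nothing more can be done
None
```

The job is handed in, with no verdict returned: the amber block lies flat on the raised bed (centre about 5 mm from the bed's origin each way), the ring reads about 44°, and the arm came nowhere near the bystanders, though I did not re-measure them.

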